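# Roll the vial stoppers home

### The job

Two vials in the long open rack have black rubber stoppers standing proud of its deck. Without picking the white drum up, roll it along the deck from the landing, pressing gently on top of it so that it pushes each stopper fully home (do not push them with the fingers), and stop it resting with its middle on the mark line. Let go and leave it lying still there; use no more than 25 N on the drum and do not disturb the bottles and glassware.

Things in the scene. Friction and masses are not known exactly. Their poses are not given: they have to be found in the camera images.
- rack: Fixed vial rack 360 x 124 mm standing on the table. Origin: centre of its underside. x runs along it in the rolling direction (from landing to mark), y across, z up. Flat rolling surface at z = 70 mm between clear side walls 106 mm apart that rise 12 mm above it; 12 mm lips close its ends at x = -172 and +172 mm. x from -172 to -72 mm is a rigid landing; beyond is the sprung deck.
- hinge (a point): Hinge line of the sprung deck: at rack x = -70 mm, y = 0, z = 70 mm. The deck runs from here to the far end, level with the landing, carried by a preloaded spring. It stays level under the drum's own weight; a press tips its far end down (0.07 rad at most). It hardly yields near the hinge and ever more towards the far end; the yield is not measured, so judge the press by force.
- roller: White hollow plastic drum lying across the rack, 90 mm diameter, 100 mm long, about 0.25 kg, too thick to grasp. Origin: its centre, 45 mm above the surface. y is its axis, along the rack's y; x and z turn as it rolls. It starts on the landing, rack x = -100 to -75 mm. Left alone on the level deck it soon stops. Its weight alone does not push a stopper in: it rides over.
- roller_mid (a point): The drum's centre again. Fingertips pressed on top of the drum at mid-length and moved forward roll it by friction (coefficient about 0.6) and travel about twice as far as the drum, so they must be lifted and set back for several strokes.
- mark: The mark: a thin dark line across the deck, with a steel clip on each side wall. Origin: middle of the line at deck height (70 mm), on the rack's centre line, 60 to 90 mm beyond the rack's origin; axes as the rack's.
- stopper0 (a joint): How far the first stopper (rack x = -30 mm, y = 0) is pushed in, in m: 0 = its top stands 5 mm above the deck, 0.005 = flush, fully home. At the start 0 to 0.0015. Rubber stopper, 18 mm diameter, stiff friction fit: it slides in only under about 10 N on it (drum weight included) and stays where it is left.
- stopper1 (a joint): The same for the second stopper, at rack x = +20 mm, y = 0.
- dropper_a: Bystander: small clear dropper bottle with orange cap, 28 mm diameter, 78 mm high, standing beside the rack. Origin: centre of underside.
- dropper_b: Bystander: small amber dropper bottle with white cap, 28 mm diameter, 78 mm high, standing on the other side of the rack. Origin: centre of underside.
- dropper_c: Bystander: small dropper bottle with blue cap, 28 mm diameter, 78 mm high. Origin: centre of underside.
- beaker: Bystander: glass beaker 70 mm diameter, 85 mm high. Origin: centre of underside.
- reagent_jar: Bystander: capped jar 60 mm diameter, 90 mm high. Origin: centre of underside.
There are look-alikes about, which are no part of the job. What is shaped like the roller but brown or purple is not meant.

How it is judged:
On the way:
1. both stoppers pushed home by the drum (value of joint each of stopper0, stopper1 above 0.0035 m), for 0.1 s.
At the end, for the whole second after the job is handed in: Both stoppers are within 1.5 mm of flush (value above 0.0035), and the drum lies still on the deck, untouched, its centre within 7 mm of the mark line along the rack (all of step 1 and x of roller in the frame of mark between -0.007 and 0.007 m and z of roller in the frame of mark between 0.041 and 0.049 m and linear speed of roller below 0.01 m/s).
It fails at once if the fingers press the drum with more than 25 N (contact force between the fingers and roller above 25 N).
It fails at once if the drum is lifted off the rack (more than 25 mm) (z of roller in the frame of rack above 0.14 m).
It fails at once if a stopper is pushed with the fingers (contact force between the fingers and stopper0 above 1 N or contact force between the fingers and stopper1 above 1 N).
It fails at once if a bystander is shifted by more than 20 mm (distance of any of dropper_a, dropper_b, dropper_c, beaker, reagent_jar from where it was at the start of the episode above 0.02 m).
It also fails if it takes over 72 s, if anything falls off the work surface, if the arm or the gripper's body presses on something with over 40 N, if the wrist force passes 120 N, or if a joint passes its speed limit or range.

### The arm

A 6-joint arm with a two-finger parallel gripper is mounted at the origin on the work surface. World frame = base frame: x ahead of the robot, y to its left, z up, the work surface at z = 0. Lengths are in m, angles in rad, forces in N, time in s.
With the tool pointing down it reaches from about 0.35 to 0.975 m from the base axis. Payload 4.9 kg.
Tool frame: the origin (TCP) lies between the finger pads; the fingertips stand 22 mm ahead of it and the grasp point (between the pads) lies 3 mm ahead of it; z points along the fingers, y is the line along which they close (so a half turn about z gives the same grasp; the last joint's range is limited). The gripper opens to 85 mm and grips with 20 to 120 N. Pads are 22 mm wide; open, the fingers measure 114 mm over their backs; the gripper's body (76 mm by 85 mm) begins 54 mm behind the grasp point. The pads swing forward as they close: fully open they stand 13 mm farther back than shut.
Start: joints at [-1.246, 0.053, 1.613, -0, 1.476, -0.119], TCP at [0.268, -0.564, 0.253] pointing down, gripper open.
Joint ranges: [-3.01, 3.01], [-1.01, 2.22], [0.06, 2.58], [-1.02, 4.17], [0.09, 2.62], [-3.14, 3.14]. Speed limits (rad/s): [2.57, 2.57, 3.14, 3.14, 3.14, 3.14].

### API

Orientations are given as a unit quaternion [w, x, y, z].
In Python, from plant import state, grab_frame, get_calibration, job_done, recognise, regions_of gives the robot as it stands.
- The arm moves only by the tool apply_moves, never from a script. Its argument "targets" is a list of rows, each an object with "translation": the shift along the tool's x, y, z normalised to -1 to 1, where 1 is 100 mm, a list of three; "twist": the turn about the tool's z normalised to -1 to 1, where 1 is 0.1 rad; "hand": the opening, from 0 (shut) to 1 (fully open). A call has 1 to 8 rows; each row shifts and turns the commanded pose from where the row before left it, along the tool's axes as they then stand; what a row does not reach is not made up. A row lasts 1/10 s, in which the tool goes at most 50 mm and 8.59 degrees, less where a joint would pass 70% of its speed; a pose out of reach is approached as far as the arm can. A call with a number of a shift or a turn outside -1 to 1 is refused whole. A call with a gripper value outside its range is refused whole. The fingers move at their own pace and stop on an object; the grip force is fixed at half the most. Time passes only in rows, so rows that do not move let the fingers close. It gives the time, the measured TCP pose, the force, the opening and the grip force at its end, in the units of the state.
- state(): the state, without advancing time (a new reading comes with each control period).
- grab_frame(name): name is "scene" or "top"; returns the picture (384x512x3 uint8, red, green, blue); there is no depth.
- get_calibration(name): a dict with "camera_matrix" (3x3 intrinsics, pixels), "pose" (4x4, takes a point from camera to world coordinates). Camera axes: x right, y up, looking along -z (the intrinsics and any distortion apply to the point x, -y, -z); pixel columns grow to the right and rows downward; lengths in m; the calibration is good to about 2 mm. A picture is of the moment at which its call begins. get_calibration takes no time and is no camera call.
- job_done(): hands the job in; it is judged then, once.
Trained networks look in the newest picture that a camera, given by its name, has taken for a name from the list of things; names that differ only in an ending like _2 or _b are one class to them, and where a whole thing is asked for, a point or a joint stands for the part that bears it (a point fixed in the world has none). Each returns a list of dicts, best first, with "score" (0 to 1); they miss things now and then, are a little off and sometimes report something else, mostly with a low value. They report only what shows in the picture. A call takes as long as a camera call. They do not tell look-alikes from the thing itself.
- recognise(camera, query): "point" ([x, y, z] in m, in world coordinates, good to about 4 mm: the middle of the surface that is visible of it).
- regions_of(camera, query): "pixels" (384x512 bool, what is visible of it).
The state is a dict: "time": time; "joint_pos": joint angles; "joint_vel": joint speeds; "joint_efforts": joint torques, N m; "tool_pos": TCP position; "tool_rot": TCP orientation; "contact_force": force on the tool from outside, world axes, zero at the start; "ft_torque": the same for the moment, N m; "gripper_width": opening from 0.0 (shut) to 1.0 (fully open); "grasp_force": force on a finger pad.
Only numpy, scipy, OpenCV 4.12 (cv2) and the standard library are available. Lean on these libraries where they do the work, as an engineer would, in place of code of your own. Each camera call takes 0.05 s, during which the arm holds its last target. There are 200 camera calls.

## Working session

There is one attempt and no reset: what is moved stays moved. The work goes in short steps, Python scripts to look and compute and a tool call to move; the robot and the scene stay as the last step left them, time stands still between calls to the robot, and variables do not carry over. Pictures are saved under pics/ and viewed, at most 10 in all, crops included, and the job is handed in when it is done.

Besides the shell and the picture viewer there is one more tool, called as name([rows], argument=value, ...), one row to a line, values as JSON. apply_moves: Moves the arm, as the interface text tells. Its arguments: {"type":"object","properties":{"targets":{"type":"array"}},"required":["targets"]}

```bash
mkdir -p pics; ls
python3 - <<'E'
from plant import *
import cv2,numpy as np
for n in("scene","top"):
    f=grab_frame(n);cv2.imwrite(f"pics/{n}0.png",f[:,:,::-1])
    c=get_calibration(n);print(n,np.round(c["camera_matrix"],1).tolist(),np.round(c["pose"],4).tolist())
    for q in("rack","roller","mark","stopper0","stopper1","hinge"):
        try:
            for r in recognise(n,q)[:3]:print(q,np.round(r["point"],4),round(r["score"],2))
        except Exception as e:print(q,e)
s=state();print(s["time"],s["tool_pos"],s["tool_rot"],s["contact_force"])
E
```

```text
pics
scene [[357.6, 0.0, 254.3], [0.0, 357.6, 195.6], [0.0, 0.0, 1.0]] [[0.8576, -0.2958, 0.4207, 1.0089], [0.5142, 0.4933, -0.7016, -0.8529], [-0.0, 0.818, 0.5752, 0.7404], [0.0, 0.0, 0.0, 1.0]]
rack [ 0.5888 -0.1024  0.0699] 0.88
roller [ 0.399  -0.1721  0.0728] 0.92
roller [ 0.5856 -0.1066  0.1372] 0.85
roller [ 0.4795 -0.3243  0.0693] 0.71
mark [ 0.5842 -0.106   0.1434] 0.27
hinge [ 0.5935 -0.1048  0.0697] 0.66
top [[379.0, 0.0, 254.1], [0.0, 379.0, 194.2], [0.0, 0.0, 1.0]] [[0.0297, 0.9938, -0.1067, 0.3856], [-0.9993, 0.0317, 0.0174, -0.0242], [0.0206, 0.1061, 0.9941, 1.2097], [0.0, 0.0, 0.0, 1.0]]
rack [0.5449 0.0457 0.07  ] 0.72
roller [ 0.4571 -0.2919  0.0821] 0.82
roller [ 0.5647 -0.0772  0.1578] 0.72
roller [ 0.3764 -0.1474  0.0861] 0.57
hinge [0.5492 0.0428 0.0729] 0.74
0.7 [ 0.26834615 -0.5644559   0.25333543] [ 1.07329540e-05  9.75482758e-01  2.20075870e-01 -8.15513816e-06] [-0.60117986  0.77780327  0.92403487]
```

View pics/scene0.png

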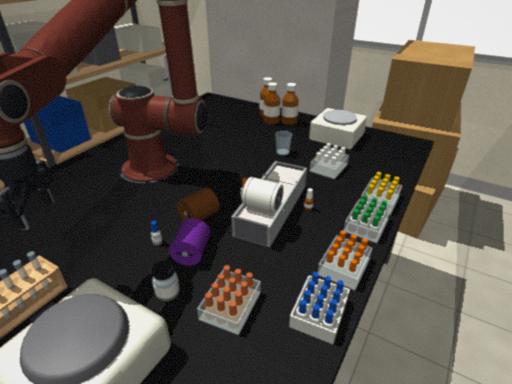

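View pics/top0.png

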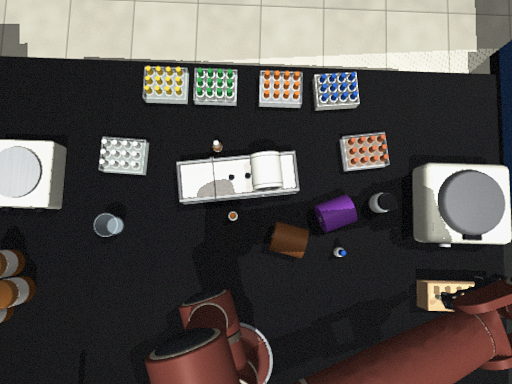

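The top view shows the drum at about (267,170), stoppers at (231,177) and (248,176), the mark line at about (213,178), and dropper bottles beside the rack at (217,146) and (233,216). I'll zoom in on this area.

```bash
cat > h.py <<'E'
import numpy as np,cv2
from plant import *
def ray(n,uv,z):
    c=get_calibration(n);K=np.array(c["camera_matrix"]);P=np.array(c["pose"])
    d=np.linalg.inv(K)@[uv[0],uv[1],1];d=P[:3,:3]@[d[0],-d[1],-d[2]];o=P[:3,3]
    return o+d*(z-o[2])/d[2]
def proj(n,p):
    c=get_calibration(n);K=np.array(c["camera_matrix"]);P=np.array(c["pose"])
    q=P[:3,:3].T@(np.array(p)-P[:3,3]);q=K@[q[0],-q[1],-q[2]];return q[:2]/q[2]
E
python3 - <<'E'
from h import *
f=cv2.imread("pics/top0.png")[135:225,165:310]
cv2.imwrite("pics/crop0.png",cv2.resize(f,None,fx=5.5,fy=5.5,interpolation=cv2.INTER_CUBIC))
grab_frame("top")
for q in("rack","dropper_a","dropper_b"):
    for r in regions_of("top",q)[:2]:
        ys,xs=np.nonzero(r["pixels"]);print(q,r["score"],len(xs),xs.mean(),ys.mean(),cv2.boxPoints(cv2.minAreaRect(np.c_[xs,ys].astype(np.float32))).tolist())
E
```

```text
rack 0.77 3952 230.2252024291498 179.46584008097167 [[176.0037841796875, 161.7903594970703], [295.3662109375, 150.68687438964844], [299.37481689453125, 193.7790985107422], [180.01239013671875, 204.88258361816406]]
dropper_a 0.64 63 233.11111111111111 215.79365079365078 [[229.0, 212.0], [237.0, 212.0], [237.0, 220.0], [229.0, 220.0]]
dropper_a 0.56 95 339.2526315789474 252.02105263157895 [[334.0, 248.0], [345.0, 248.0], [345.0, 256.0], [334.0, 256.0]]
dropper_b 0.64 63 233.11111111111111 215.79365079365078 [[229.0, 212.0], [237.0, 212.0], [237.0, 220.0], [229.0, 220.0]]
dropper_b 0.56 95 339.2526315789474 252.02105263157895 [[334.0, 248.0], [345.0, 248.0], [345.0, 256.0], [334.0, 256.0]]
```

View pics/crop0.png

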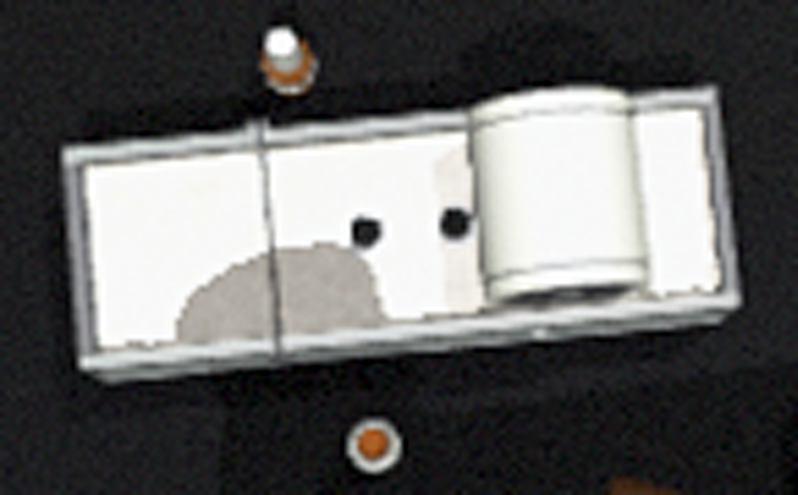

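The crop shows the rack rim corners at (65,150), (715,88), (740,302) and (82,365). The stoppers are at (367,231) and (455,222), the mark line runs from (264,150) to (276,340), and the drum is centred around (560,195).

Run:
```python
from h import *
px=lambda x,y:(165+(x+.5)/5.5-.5,135+(y+.5)/5.5-.5)
C=[ray("top",px(*p),.082) for p in((65,150),(715,88),(740,302),(82,365))]
far=(C[0]+C[3])/2;near=(C[1]+C[2])/2;X=far-near;print("len",np.linalg.norm(X),np.linalg.norm(C[0]-C[3]),np.linalg.norm(C[1]-C[2]))
S1=ray("top",px(367,231),.074);S0=ray("top",px(455,222),.074);print("S",S0,S1,np.linalg.norm(S1-S0))
X/=np.linalg.norm(X);X[2]=0;O=(far+near)/2;O[2]=0;Y=np.array([-X[1],X[0],0])
print("O",O,"X",X,"yaw",np.arctan2(X[1],X[0]))
for s in(S0,S1):print((s-O)@X,(s-O)@Y)
for p in((264,150),(276,340)):
    m=ray("top",px(*p),.07);print("mark",m,(m-O)@X,(m-O)@Y)
# drum silhouette: fit drum x by projecting tangents
for p in((474,195),(643,195)):
    print("edge",p,px(*p))
for xr in np.arange(-.1,-.07,.005):
    c=O+xr*X+[0,0,.115]
    us=[proj("top",c+.045*(np.cos(a)*X+np.sin(a)*np.array([0,0,1]))) for a in np.linspace(0,2*np.pi,90)]
    us=np.array(us);cx=(us-165+.5)*5.5-.5;print(round(xr,3),cx[:,0].min(),cx[:,0].max(),(proj("top",c)-[165,135]+.5)*5.5)
R=state();print(cv2.Rodrigues(np.eye(3))[0].T, R["tool_rot"])
from scipy.spatial.transform import Rotation as Ro
q=np.array(R["tool_rot"]);print(Ro.from_quat(q[[1,2,3,0]]).as_matrix().round(3))
for p in((280,45),(373,443)):print("dropper",ray("top",px(*p),.078))
```

```text
len 0.35880205879283245 0.11857377918708667 0.11960711877348763
S [ 0.56555658 -0.02162537  0.074     ] [0.55895897 0.02659048 0.074     ] 0.048665152917117774
O [0.56139314 0.0072214  0.        ] X [-0.1289363   0.99165288  0.        ] yaw 1.7000925764377688
-0.029142808276411292 -0.0004092902458066888
0.019521254338933154 -8.353233524829779e-05
mark [0.60300342 0.08535124 0.07      ] 0.07211260098783391 -0.05133672854975128
mark [0.49754999 0.07442188 0.07      ] 0.07487124692488109 0.0546456590624351
edge (474, 195) (250.77272727272725, 170.04545454545456)
edge (643, 195) (281.5, 170.04545454545456)
-0.1 503.69842188631185 672.1398592565229 [588.28499463 198.52452563]
-0.095 494.34240665772774 662.7909589055197 [578.95247913 199.41500502]
-0.09 484.9837748704097 653.4394393803839 [569.61735693 200.30573314]
-0.085 475.62252542656074 644.0852995802851 [560.27962692 201.19671009]
-0.08 466.25865722776996 634.728538403776 [550.93928803 202.08793597]
-0.075 456.8921691750114 625.3691547487924 [541.59633915 202.97941089]
[[0. 0. 0.]] [2.17011616e-05 9.75477834e-01 2.20097692e-01 1.56935148e-05]
[[ 0.903  0.429  0.   ]
 [ 0.429 -0.903 -0.   ]
 [ 0.     0.    -1.   ]]
dropper [0.66065346 0.07819041 0.078     ]
dropper [0.44233841 0.01897443 0.078     ]
```

apply_moves([
  {"translation":[0.4,-0.25,0],"twist":0,"hand":0},
  {"translation":[0.4,-0.25,0],"twist":0,"hand":0},
  {"translation":[0.4,-0.25,0],"twist":0,"hand":0},
  {"translation":[0.4,-0.25,0],"twist":0,"hand":0},
  {"translation":[0.4,-0.25,0],"twist":0,"hand":0},
  {"translation":[0.4,-0.25,0],"twist":0,"hand":0},
  {"translation":[0.4,-0.25,0],"twist":0,"hand":0},
  {"translation":[0.4,-0.25,0],"twist":0,"hand":0},
])

```text
time: 1.7
tool_pos: [0.4722, -0.2447, 0.2537]
tool_rot: [0.0, 0.976, 0.22, 0.0]
contact_force: [0.2, -0.6, -0.3]
gripper_width: -0.003
grasp_force: 0.0
```

apply_moves([
  {"translation":[0.4,-0.25,0],"twist":0,"hand":0},
  {"translation":[0.4,-0.25,0],"twist":0,"hand":0},
  {"translation":[0.4,-0.25,0],"twist":0,"hand":0},
  {"translation":[0,0,0],"twist":0.8,"hand":0},
  {"translation":[0,0,0],"twist":0.8,"hand":0},
  {"translation":[0,0,0],"twist":0.8,"hand":0},
  {"translation":[0,0,0],"twist":0.75,"hand":0},
  {"translation":[0,0,0],"twist":0,"hand":0},
])

```text
time: 2.5
tool_pos: [0.5477, -0.127, 0.2534]
tool_rot: [0.0, 0.998, 0.065, 0.0]
contact_force: [0.5, -0.2, -0.2]
gripper_width: -0.002
grasp_force: 0.0
```

```bash
cat >> h.py <<'E'
from scipy.spatial.transform import Rotation as Ro
O=np.array([.5613,.0079,0]);YAW=1.70
X=np.array([np.cos(YAW),np.sin(YAW),0]);Y=np.array([-X[1],X[0],0])
def tip():
    s=state();q=np.array(s["tool_rot"]);R=Ro.from_quat(q[[1,2,3,0]]).as_matrix();p=np.array(s["tool_pos"])
    t=p+.022*R[:,2]
    return dict(t=round(s["time"],2),rx=round((t-O)@X*1e3,1),ry=round((t-O)@Y*1e3,1),tipz=round(t[2]*1e3,2),yaw=round(np.arctan2(R[1,0],R[0,0]),3),F=np.round(s["contact_force"],2),w=round(s["gripper_width"],3),FX=round(np.array(s["contact_force"])@X,2))
def drum(n="top"):  # rack x,y of drum from its mask, via silhouette matching
    f=grab_frame(n);O2=[]
    for r in regions_of(n,"roller"):
        m=r["pixels"];ys,xs=np.nonzero(m);g=ray(n,(xs.mean(),ys.mean()),.12)
        if abs((g-O)@Y)>.05 or abs((g-O)@X)>.18:continue
        O2.append((round(r["score"],2),len(xs),m))
    return f,O2
E
python3 -c "
from h import *
print(tip())"
```

```text
{'t': 2.5, 'rx': np.float64(-132.1), 'ry': np.float64(30.9), 'tipz': np.float64(231.35), 'yaw': np.float64(0.129), 'F': array([ 0.45, -0.25, -0.22]), 'w': -0.002, 'FX': np.float64(-0.3)}
```

apply_moves([
  {"translation":[0.31,-0.35,0],"twist":0,"hand":0},
  {"translation":[0,0,0.35],"twist":0,"hand":0},
  {"translation":[0,0,0.3],"twist":0,"hand":0},
  {"translation":[0,0,0],"twist":0,"hand":0},
  {"translation":[0,0,0.03],"twist":0,"hand":0},
  {"translation":[0,0,0],"twist":0,"hand":0},
])

```text
time: 3.1
tool_pos: [0.5745, -0.0889, 0.1868]
tool_rot: [0.0, 0.998, 0.064, 0.001]
contact_force: [0.6, -0.3, 0.5]
gripper_width: -0.002
grasp_force: 0.0
```

Run:
```python
from h import *
print(tip())
a=grab_frame("scene");b=grab_frame("top")
b=cv2.resize(b[130:220,165:310],None,fx=4,fy=4,interpolation=2);a=cv2.resize(a[150:250,215:335],None,fx=4,fy=4,interpolation=2)
h=np.zeros((600,580,3),np.uint8)
cv2.imwrite("pics/two.png",cv2.resize(a,(720,600))[:,:,::-1])
```

```text
{'t': 3.1, 'rx': np.float64(-97.7), 'ry': np.float64(-0.6), 'tipz': np.float64(164.83), 'yaw': np.float64(0.129), 'F': array([ 0.59, -0.27,  0.51]), 'w': -0.002, 'FX': np.float64(-0.34)}
```

View pics/two.png

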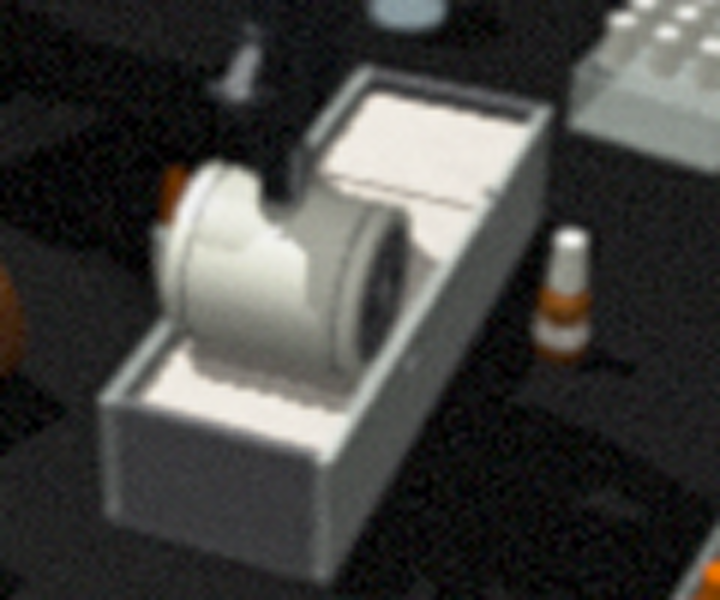

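The fingertips (285,190) are over the middle of the drum, near its top, and the mark line is visible beyond. Next I'll feel for contact.

apply_moves([
  {"translation":[0,0,0.01],"twist":0,"hand":0},
  {"translation":[0,0,0.01],"twist":0,"hand":0},
  {"translation":[0,0,0.01],"twist":0,"hand":0},
  {"translation":[0,0,0],"twist":0,"hand":0},
  {"translation":[0,0,0],"twist":0,"hand":0},
])

```text
time: 3.7
tool_pos: [0.5738, -0.0885, 0.1822]
tool_rot: [-0.0, 0.998, 0.064, -0.0]
contact_force: [0.1, 0.3, -0.2]
gripper_width: -0.004
grasp_force: 0.0
```

```bash
python3 -c "
from h import *
print(tip())"
```

```text
{'t': 3.7, 'rx': np.float64(-97.2), 'ry': np.float64(-0.0), 'tipz': np.float64(160.22), 'yaw': np.float64(0.129), 'F': array([ 0.13,  0.31, -0.16]), 'w': -0.004, 'FX': np.float64(0.29)}
```

apply_moves([
  {"translation":[0,0,0.005],"twist":0,"hand":0},
  {"translation":[0,0,0.005],"twist":0,"hand":0},
  {"translation":[0,0,0],"twist":0,"hand":0},
  {"translation":[0,0,0],"twist":0,"hand":0},
])

```text
time: 4.1
tool_pos: [0.574, -0.0885, 0.1816]
tool_rot: [0.0, 0.998, 0.064, 0.0]
contact_force: [-0.1, -0.6, 1.2]
gripper_width: -0.002
grasp_force: 1.0
```

apply_moves([
  {"translation":[0,0,0.005],"twist":0,"hand":0},
  {"translation":[0,0,0],"twist":0,"hand":0},
  {"translation":[0,0,0],"twist":0,"hand":0},
])

```text
time: 4.4
tool_pos: [0.5741, -0.0886, 0.1815]
tool_rot: [0.0, 0.998, 0.064, 0.0]
contact_force: [-2.3, -0.1, 5.3]
gripper_width: -0.001
grasp_force: 2.7
```

apply_moves([
  {"translation":[0,-0.03,0],"twist":0,"hand":0},
  {"translation":[0,-0.06,0],"twist":0,"hand":0},
  {"translation":[0,-0.07,0],"twist":0,"hand":0},
  {"translation":[0,-0.08,0],"twist":0,"hand":0},
  {"translation":[0,-0.08,0],"twist":0,"hand":0},
  {"translation":[0,-0.06,0],"twist":0,"hand":0},
  {"translation":[0,-0.04,0],"twist":0,"hand":0},
  {"translation":[0,0,0],"twist":0,"hand":0},
])

```text
time: 5.2
tool_pos: [0.5687, -0.0463, 0.1817]
tool_rot: [0.0, 0.998, 0.065, 0.0]
contact_force: [-2.4, -0.6, 5.7]
gripper_width: 0.001
grasp_force: 3.1
```

```bash
cat >> h.py <<'E'
def drumx():
    from scipy.optimize import minimize_scalar
    for n in("top","scene"):
        f,L=drum(n)
        if not L:print(n,"none");continue
        m=L[0][2];P=[]
        def err(xr,dz=0):
            c=O+xr*X+[0,0,.115];pts=np.array([proj(n,c+s*.05*Y+.045*(np.cos(a)*X+np.sin(a)*np.array([0,0,1]))) for a in np.linspace(0,2*np.pi,24) for s in(-1,1)])
            k=np.zeros((384,512),np.uint8);h=cv2.convexHull(np.round(pts*16).astype(np.int32));cv2.fillPoly(k,[h],1,cv2.LINE_8,4)
            k=k>0;return (k&m).sum()/((k|m).sum()+1e-9)
        xs=np.arange(-.13,.13,.002);e=np.array([err(x) for x in xs]);i=e.argmax();xf=np.arange(xs[i]-.006,xs[i]+.006,.0005);ef=np.array([err(x) for x in xf])
        w=ef>ef.max()-.01;print(n,"drum x mm",round(xf[w].mean()*1e3,1),"iou",round(ef.max(),3))
E
python3 -c "
from h import *
print(tip());drumx()"
```

```text
{'t': 5.2, 'rx': np.float64(-54.7), 'ry': np.float64(-0.4), 'tipz': np.float64(159.72), 'yaw': np.float64(0.129), 'F': array([-2.44, -0.59,  5.66]), 'w': 0.001, 'FX': np.float64(-0.27)}Traceback (most recent call last):
  File "<string>", line 3, in <module>
    print(tip());drumx()
                 ~~~~~^^
  File "h.py", line 34, in drumx
    xs=np.arange(-.13,.13,.002);e=np.array([err(x) for x in xs]);i=e.argmax();xf=np.arange(xs[i]-.006,xs[i]+.006,.0005);ef=np.array([err(x) for x in xf])
                                            ~~~^^^
  File "h.py", line 31, in err
    c=O+xr*X+[0,0,.115];pts=np.array([proj(n,c+s*.05*Y+.045*(np.cos(a)*X+np.sin(a)*np.array([0,0,1]))) for a in np.linspace(0,2*np.pi,24) for s in(-1,1)])
                                      ~~~~^^^^^^^^^^^^^^^^^^^^^^^^^^^^^^^^^^^^^^^^^^^^^^^^^^^^^^^^^^^^
  File "h.py", line 8, in proj
    c=get_calibration(n);K=np.array(c["camera_matrix"]);P=np.array(c["pose"])
ValueError: time passes only in moves, steps and waits
```

```bash
sed -i 's/^from plant import \*/from plant import *\nimport functools\nget_calibration=functools.lru_cache(get_calibration)/' h.py
sed -i 's/convexHull(np.round(pts\*16).astype(np.int32))/convexHull(np.round(pts*16).astype(np.int32))/' h.py
python3 -c "
from h import *
print(tip());drumx()"
```

```text
{'t': 5.3, 'rx': np.float64(-55.0), 'ry': np.float64(-0.4), 'tipz': np.float64(159.72), 'yaw': np.float64(0.129), 'F': array([-2.68,  0.28,  5.67]), 'w': 0.0, 'FX': np.float64(0.62)}
top drum x mm -61.7 iou 0.312
scene drum x mm -60.5 iou 0.956
```

apply_moves([
  {"translation":[0,0,-0.06],"twist":0,"hand":0},
  {"translation":[0,0.11,0],"twist":0,"hand":0},
  {"translation":[0,0.11,0],"twist":0,"hand":0},
  {"translation":[0,0,0.04],"twist":0,"hand":0},
  {"translation":[0,0,0.015],"twist":0,"hand":0},
  {"translation":[0,0,0.005],"twist":0,"hand":0},
  {"translation":[0,0,0.007],"twist":0,"hand":0},
  {"translation":[0,0,0],"twist":0,"hand":0},
])

```text
time: 6.3
tool_pos: [0.5714, -0.0689, 0.1812]
tool_rot: [0.0, 0.998, 0.064, -0.0]
contact_force: [-3.0, -1.4, 6.2]
gripper_width: -0.003
grasp_force: 3.2
```

```bash
python3 -c "
from h import *
print(tip())"
```

```text
{'t': 6.3, 'rx': np.float64(-77.5), 'ry': np.float64(-0.1), 'tipz': np.float64(159.16), 'yaw': np.float64(0.129), 'F': array([-3.04, -1.44,  6.17]), 'w': -0.003, 'FX': np.float64(-1.04)}
```

apply_moves([
  {"translation":[0,-0.03,0.004],"twist":0,"hand":0},
  {"translation":[0,-0.03,0.004],"twist":0,"hand":0},
  {"translation":[0,0,0],"twist":0,"hand":0},
])

```text
time: 6.6
tool_pos: [0.5708, -0.0629, 0.1815]
tool_rot: [0.001, 0.998, 0.065, 0.0]
contact_force: [-5.5, -0.7, 9.7]
gripper_width: -0.001
grasp_force: 5.3
```

```bash
python3 -c "
from h import *
print(tip())"
```

```text
{'t': 6.6, 'rx': np.float64(-71.4), 'ry': np.float64(-0.3), 'tipz': np.float64(159.48), 'yaw': np.float64(0.129), 'F': array([-5.55, -0.74,  9.74]), 'w': -0.001, 'FX': np.float64(-0.02)}
```

apply_moves([
  {"translation":[-0.007,-0.03,0.004],"twist":0,"hand":0},
  {"translation":[0,-0.04,0.003],"twist":0,"hand":0},
  {"translation":[0,-0.04,0],"twist":0,"hand":0},
  {"translation":[0,0,0],"twist":0,"hand":0},
])

```text
time: 7.0
tool_pos: [0.5693, -0.052, 0.1818]
tool_rot: [0.001, 0.998, 0.065, 0.001]
contact_force: [-4.6, -0.6, 13.3]
gripper_width: -0.004
grasp_force: 6.5
```

```bash
python3 -c "
from h import *
print(tip());drumx()"
```

```text
{'t': 7.0, 'rx': np.float64(-60.5), 'ry': np.float64(-0.2), 'tipz': np.float64(159.84), 'yaw': np.float64(0.129), 'F': array([-4.64, -0.63, 13.29]), 'w': -0.004, 'FX': np.float64(-0.02)}
top drum x mm -57.0 iou 0.341
scene drum x mm -52.0 iou 0.882
```

apply_moves([
  {"translation":[-0.004,-0.04,0.003],"twist":0,"hand":0},
  {"translation":[0,-0.04,0],"twist":0,"hand":0},
  {"translation":[0,-0.04,0],"twist":0,"hand":0},
  {"translation":[0,0,0],"twist":0,"hand":0},
])

```text
time: 7.6
tool_pos: [0.5678, -0.0403, 0.1819]
tool_rot: [0.001, 0.998, 0.065, 0.002]
contact_force: [-4.3, -1.0, 13.5]
gripper_width: 0.002
grasp_force: 6.6
```

```bash
python3 -c "
from h import *
print(tip());drumx()"
```

```text
{'t': 7.6, 'rx': np.float64(-48.7), 'ry': np.float64(-0.3), 'tipz': np.float64(159.86), 'yaw': np.float64(0.129), 'F': array([-4.28, -1.01, 13.55]), 'w': 0.002, 'FX': np.float64(-0.45)}
top drum x mm -48.6 iou 0.401
scene drum x mm -45.5 iou 0.95
```

apply_moves([
  {"translation":[-0.003,-0.04,0.003],"twist":0,"hand":0},
  {"translation":[0,-0.04,0],"twist":0,"hand":0},
  {"translation":[0,-0.04,0],"twist":0,"hand":0},
  {"translation":[0,-0.04,0],"twist":0,"hand":0},
  {"translation":[0,0,0],"twist":0,"hand":0},
])

```text
time: 8.3
tool_pos: [0.5659, -0.0242, 0.1815]
tool_rot: [0.001, 0.998, 0.065, 0.003]
contact_force: [-2.1, -1.1, 11.6]
gripper_width: -0.001
grasp_force: 6.1
```

```bash
python3 -c "
from h import *
print(tip());drumx()"
```

```text
{'t': 8.3, 'rx': np.float64(-32.4), 'ry': np.float64(-0.5), 'tipz': np.float64(159.51), 'yaw': np.float64(0.129), 'F': array([-2.12, -1.13, 11.6 ]), 'w': -0.001, 'FX': np.float64(-0.85)}
top drum x mm -31.7 iou 0.309
scene drum x mm -35.7 iou 0.958
```

apply_moves([
  {"translation":[0,-0.03,0.004],"twist":0,"hand":0},
  {"translation":[0,-0.03,0.004],"twist":0,"hand":0},
  {"translation":[0,-0.03,0],"twist":0,"hand":0},
  {"translation":[0,-0.03,0],"twist":0,"hand":0},
  {"translation":[0,0,0],"twist":0,"hand":0},
])

```text
time: 9.0
tool_pos: [0.5642, -0.0118, 0.1805]
tool_rot: [0.0, 0.998, 0.065, 0.002]
contact_force: [-2.2, 2.0, 11.7]
gripper_width: 0.001
grasp_force: 6.0
```

```bash
python3 -c "
from h import *
print(tip());drumx()"
```

```text
{'t': 9.0, 'rx': np.float64(-19.9), 'ry': np.float64(-0.4), 'tipz': np.float64(158.54), 'yaw': np.float64(0.129), 'F': array([-2.23,  1.98, 11.66]), 'w': 0.001, 'FX': np.float64(2.25)}
top drum x mm -30.2 iou 0.288
scene drum x mm -28.7 iou 0.903
```

apply_moves([
  {"translation":[0,0,0.006],"twist":0,"hand":0},
  {"translation":[0,0,0.004],"twist":0,"hand":0},
  {"translation":[0,0,0],"twist":0,"hand":0},
])

```text
time: 9.5
tool_pos: [0.5643, -0.0121, 0.1801]
tool_rot: [0.0, 0.998, 0.065, 0.002]
contact_force: [-3.1, 1.2, 13.9]
gripper_width: 0.003
grasp_force: 7.1
```

```bash
python3 -c "
from h import *
print(tip())"
```

```text
{'t': 9.5, 'rx': np.float64(-20.2), 'ry': np.float64(-0.5), 'tipz': np.float64(158.06), 'yaw': np.float64(0.129), 'F': array([-3.13,  1.19, 13.85]), 'w': 0.003, 'FX': np.float64(1.58)}
```

apply_moves([
  {"translation":[0.005,0,-0.01],"twist":0,"hand":0},
  {"translation":[0,0,-0.02],"twist":0,"hand":0},
  {"translation":[0,0,-0.05],"twist":0,"hand":0},
  {"translation":[0,0.12,0],"twist":0,"hand":0},
  {"translation":[0,0.11,0],"twist":0,"hand":0},
  {"translation":[0,0,0],"twist":0,"hand":0},
])

```text
time: 10.1
tool_pos: [0.5659, -0.0366, 0.1835]
tool_rot: [0.0, 0.998, 0.063, -0.001]
contact_force: [-0.4, 0.2, 0.2]
gripper_width: -0.002
grasp_force: 0.0
```

```bash
python3 -c "
from h import *
print(tip());drumx()
a=grab_frame('scene');cv2.imwrite('pics/s2.png',cv2.resize(a[150:250,215:335],(720,600),interpolation=2)[:,:,::-1])"
```

```text
{'t': 10.1, 'rx': np.float64(-44.7), 'ry': np.float64(1.2), 'tipz': np.float64(161.47), 'yaw': np.float64(0.127), 'F': array([-0.4,  0.2,  0.2]), 'w': -0.002, 'FX': np.float64(0.25)}
top drum x mm -35.7 iou 0.383
scene drum x mm -28.5 iou 0.925
```

View pics/s2.png

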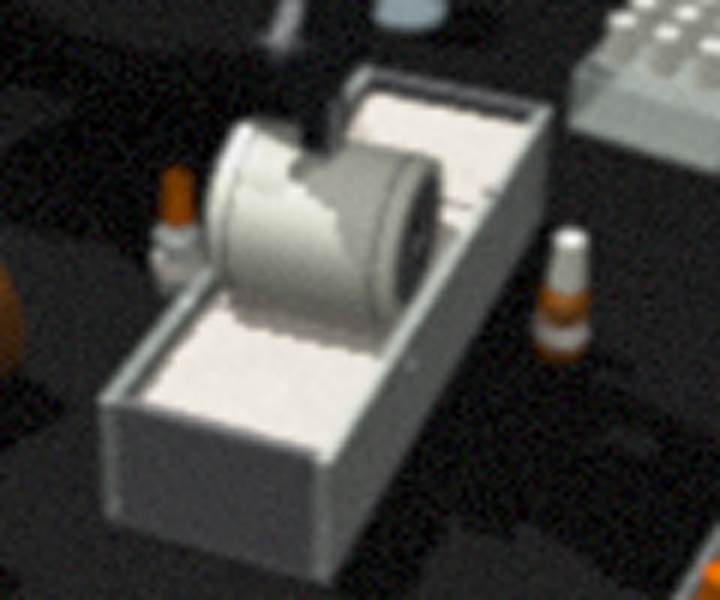

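The drum is resting at x≈-29 mm over stopper 0, with the bottles untouched. Next stroke.

apply_moves([
  {"translation":[0,0,0.02],"twist":0,"hand":0},
  {"translation":[0,0,0.02],"twist":0,"hand":0},
  {"translation":[-0.005,0,0.02],"twist":0,"hand":0},
  {"translation":[-0.005,-0.02,0.012],"twist":0,"hand":0},
  {"translation":[0,-0.03,0],"twist":0,"hand":0},
  {"translation":[0,0,0],"twist":0,"hand":0},
])

```text
time: 10.95
tool_pos: [0.5658, -0.0304, 0.1812]
tool_rot: [0.001, 0.998, 0.065, 0.002]
contact_force: [-4.3, -0.5, 14.2]
gripper_width: 0.005
grasp_force: 7.1
```

```bash
python3 -c "
from h import *
print(tip());drumx()"
```

```text
{'t': 10.95, 'rx': np.float64(-38.6), 'ry': np.float64(0.4), 'tipz': np.float64(159.16), 'yaw': np.float64(0.129), 'F': array([-4.32, -0.47, 14.19]), 'w': 0.005, 'FX': np.float64(0.09)}
top drum x mm -34.0 iou 0.35
scene drum x mm -27.0 iou 0.914
```

apply_moves([
  {"translation":[-0.005,0,0.01],"twist":0,"hand":0},
  {"translation":[0,0,0.005],"twist":0,"hand":0},
  {"translation":[0,0,0],"twist":0,"hand":0},
  {"translation":[0,-0.03,0],"twist":0,"hand":0},
  {"translation":[0,-0.04,-0.005],"twist":0,"hand":0},
  {"translation":[0,-0.04,0],"twist":0,"hand":0},
  {"translation":[0,-0.04,0],"twist":0,"hand":0},
  {"translation":[0,0,0],"twist":0,"hand":0},
])

```text
time: 11.95
tool_pos: [0.5635, -0.0152, 0.1803]
tool_rot: [0.001, 0.998, 0.065, 0.002]
contact_force: [-3.7, -0.5, 14.9]
gripper_width: 0.008
grasp_force: 7.1
```

```bash
python3 -c "
from h import *
print(tip());drumx()"
```

```text
{'t': 11.95, 'rx': np.float64(-23.3), 'ry': np.float64(0.7), 'tipz': np.float64(158.32), 'yaw': np.float64(0.13), 'F': array([-3.69, -0.46, 14.91]), 'w': 0.008, 'FX': np.float64(0.02)}
top drum x mm -21.7 iou 0.359
scene drum x mm -20.4 iou 0.84
```

apply_moves([
  {"translation":[0,-0.04,0],"twist":0,"hand":0},
  {"translation":[0,-0.04,0],"twist":0,"hand":0},
  {"translation":[0,-0.04,0],"twist":0,"hand":0},
  {"translation":[0,-0.04,0],"twist":0,"hand":0},
  {"translation":[0,-0.04,0],"twist":0,"hand":0},
  {"translation":[0,-0.03,0],"twist":0,"hand":0},
  {"translation":[0,0,0],"twist":0,"hand":0},
])

```text
time: 12.85
tool_pos: [0.5601, 0.008, 0.179]
tool_rot: [0.0, 0.998, 0.065, 0.002]
contact_force: [-3.4, 1.0, 10.7]
gripper_width: 0.001
grasp_force: 5.3
```

```bash
python3 -c "
from h import *
print(tip());drumx()"
```

```text
{'t': 12.85, 'rx': np.float64(0.2), 'ry': np.float64(1.1), 'tipz': np.float64(157.05), 'yaw': np.float64(0.13), 'F': array([-3.45,  1.  , 10.68]), 'w': 0.001, 'FX': np.float64(1.44)}
top drum x mm -14.5 iou 0.285
scene drum x mm -10.2 iou 0.94
```

apply_moves([
  {"translation":[0.01,0,-0.02],"twist":0,"hand":0},
  {"translation":[0,0,-0.03],"twist":0,"hand":0},
  {"translation":[0,0,-0.03],"twist":0,"hand":0},
  {"translation":[0,0.12,0],"twist":0,"hand":0},
  {"translation":[0,0.12,0],"twist":0,"hand":0},
  {"translation":[0,0,0],"twist":0,"hand":0},
])

```text
time: 13.65
tool_pos: [0.5632, -0.0179, 0.1836]
tool_rot: [0.0, 0.998, 0.063, -0.0]
contact_force: [-0.3, 0.3, 0.6]
gripper_width: 0.0
grasp_force: 0.0
```

```bash
python3 -c "
from h import *
print(tip());drumx()"
```

```text
{'t': 13.65, 'rx': np.float64(-25.9), 'ry': np.float64(1.5), 'tipz': np.float64(161.55), 'yaw': np.float64(0.127), 'F': array([-0.27,  0.27,  0.6 ]), 'w': 0.0, 'FX': np.float64(0.3)}
top drum x mm -14.2 iou 0.414
scene drum x mm -10.2 iou 0.842
```

apply_moves([
  {"translation":[0.01,0,0.02],"twist":0,"hand":0},
  {"translation":[0,0,0.02],"twist":0,"hand":0},
  {"translation":[-0.01,0,0.02],"twist":0,"hand":0},
  {"translation":[-0.005,-0.02,0.015],"twist":0,"hand":0},
  {"translation":[0,-0.03,0.005],"twist":0,"hand":0},
  {"translation":[0,-0.04,0],"twist":0,"hand":0},
  {"translation":[0,0,0],"twist":0,"hand":0},
])

```text
time: 14.55
tool_pos: [0.5631, -0.0071, 0.1794]
tool_rot: [0.0, 0.998, 0.065, 0.002]
contact_force: [-2.5, 1.0, 11.0]
gripper_width: -0.0
grasp_force: 5.3
```

```bash
python3 -c "
from h import *
print(tip());drumx()"
```

```text
{'t': 14.55, 'rx': np.float64(-15.1), 'ry': np.float64(0.1), 'tipz': np.float64(157.36), 'yaw': np.float64(0.13), 'F': array([-2.47,  1.04, 11.02]), 'w': -0.0, 'FX': np.float64(1.35)}
top drum x mm -7.1 iou 0.385
scene drum x mm -10.2 iou 0.901
```

apply_moves([
  {"translation":[0,0,0.01],"twist":0,"hand":0},
  {"translation":[-0.005,-0.02,0.01],"twist":0,"hand":0},
  {"translation":[0,-0.03,0],"twist":0,"hand":0},
  {"translation":[0,-0.04,0],"twist":0,"hand":0},
  {"translation":[0,0,0],"twist":0,"hand":0},
])

```text
time: 15.25
tool_pos: [0.5618, 0.0017, 0.1779]
tool_rot: [0.001, 0.998, 0.065, 0.003]
contact_force: [-1.7, 0.2, 12.0]
gripper_width: -0.0
grasp_force: 5.9
```

```bash
python3 -c "
from h import *
print(tip());drumx()"
```

```text
{'t': 15.25, 'rx': np.float64(-6.2), 'ry': np.float64(0.2), 'tipz': np.float64(155.9), 'yaw': np.float64(0.13), 'F': array([-1.67,  0.23, 12.02]), 'w': -0.0, 'FX': np.float64(0.44)}
top drum x mm 1.2 iou 0.335
scene drum x mm -4.9 iou 0.867
```

apply_moves([
  {"translation":[0,-0.03,0.01],"twist":0,"hand":0},
  {"translation":[0,-0.04,0.005],"twist":0,"hand":0},
  {"translation":[0,-0.04,0],"twist":0,"hand":0},
  {"translation":[0,-0.04,0],"twist":0,"hand":0},
  {"translation":[0,-0.04,0],"twist":0,"hand":0},
  {"translation":[0,0,0],"twist":0,"hand":0},
])

```text
time: 16.05
tool_pos: [0.5592, 0.0206, 0.1764]
tool_rot: [0.001, 0.998, 0.065, 0.003]
contact_force: [-2.2, 0.6, 12.9]
gripper_width: 0.0
grasp_force: 6.2
```

```bash
python3 -c "
from h import *
print(tip());drumx()"
```

```text
{'t': 16.05, 'rx': np.float64(12.8), 'ry': np.float64(0.3), 'tipz': np.float64(154.41), 'yaw': np.float64(0.13), 'F': array([-2.19,  0.57, 12.87]), 'w': 0.0, 'FX': np.float64(0.85)}
top drum x mm 6.0 iou 0.284
scene drum x mm 5.2 iou 0.918
```

apply_moves([
  {"translation":[0,-0.04,0.005],"twist":0,"hand":0},
  {"translation":[0,-0.04,0],"twist":0,"hand":0},
  {"translation":[0,-0.03,0],"twist":0,"hand":0},
  {"translation":[0.01,0,-0.03],"twist":0,"hand":0},
  {"translation":[0,0,-0.04],"twist":0,"hand":0},
  {"translation":[0,0,-0.05],"twist":0,"hand":0},
  {"translation":[0,0.13,0],"twist":0,"hand":0},
  {"translation":[0,0.13,0],"twist":0,"hand":0},
])

```text
time: 17.05
tool_pos: [0.56, 0.0049, 0.1834]
tool_rot: [0.0, 0.998, 0.065, -0.0]
contact_force: [-0.1, -0.3, -0.3]
gripper_width: 0.0
grasp_force: 0.0
```

```bash
python3 -c "
from h import *
print(tip());drumx()"
```

```text
{'t': 17.05, 'rx': np.float64(-2.9), 'ry': np.float64(1.7), 'tipz': np.float64(161.37), 'yaw': np.float64(0.13), 'F': array([-0.09, -0.31, -0.28]), 'w': 0.0, 'FX': np.float64(-0.29)}
top drum x mm 1.2 iou 0.329
scene drum x mm -10.8 iou 0.947
```

apply_moves([
  {"translation":[0.01,0,-0.04],"twist":0,"hand":0},
  {"translation":[0,0.1,0],"twist":0,"hand":0},
  {"translation":[0,0.08,0],"twist":0,"hand":0},
  {"translation":[0,0,0],"twist":0,"hand":0},
])

```text
time: 17.65
tool_pos: [0.5638, -0.0132, 0.1881]
tool_rot: [0.0, 0.998, 0.064, 0.0]
contact_force: [0.7, -0.5, 0.1]
gripper_width: -0.004
grasp_force: 0.0
```

```bash
python3 -c "
from h import *
print(tip());drumx()
a=grab_frame('scene');cv2.imwrite('pics/s3.png',cv2.resize(a[140:240,215:335],(720,600),interpolation=2)[:,:,::-1])"
```

```text
{'t': 17.65, 'rx': np.float64(-21.2), 'ry': np.float64(0.2), 'tipz': np.float64(166.11), 'yaw': np.float64(0.128), 'F': array([ 0.68, -0.5 ,  0.12]), 'w': -0.004, 'FX': np.float64(-0.58)}
top drum x mm -63.2 iou 0.3
scene drum x mm -63.7 iou 0.957
```

View pics/s3.png

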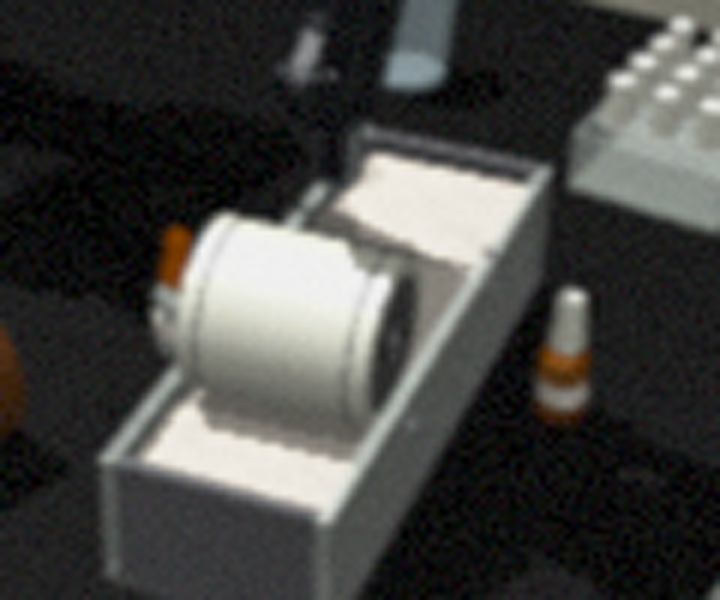

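The drum rolled backwards across stopper 0, which means that stopper is down. I'll wait for the drum to settle and start the strokes again.

apply_moves([
  {"translation":[0,0.2,0],"twist":0,"hand":0},
  {"translation":[0,0.2,0],"twist":0,"hand":0},
  {"translation":[0,0.2,0],"twist":0,"hand":0},
  {"translation":[0,0,0],"twist":0,"hand":0},
  {"translation":[0,0,0],"twist":0,"hand":0},
  {"translation":[0,0,0],"twist":0,"hand":0},
])

```text
time: 18.5
tool_pos: [0.5712, -0.0709, 0.1879]
tool_rot: [-0.0, 0.998, 0.065, -0.0]
contact_force: [-0.1, 0.8, -0.1]
gripper_width: 0.0
grasp_force: 0.0
```

```bash
python3 -c "
from h import *
print(tip());drumx();drumx()"
```

```text
{'t': 18.5, 'rx': np.float64(-79.4), 'ry': np.float64(0.4), 'tipz': np.float64(165.9), 'yaw': np.float64(0.129), 'F': array([-0.06,  0.81, -0.12]), 'w': 0.0, 'FX': np.float64(0.81)}
top drum x mm -83.7 iou 0.357
scene drum x mm -76.5 iou 0.917
top drum x mm -83.0 iou 0.356
scene drum x mm -75.5 iou 0.92
```

apply_moves([
  {"translation":[0,0.12,0.03],"twist":0,"hand":0},
  {"translation":[0,0,0.03],"twist":0,"hand":0},
  {"translation":[0,0,0.02],"twist":0,"hand":0},
  {"translation":[0,-0.05,0.005],"twist":0,"hand":0},
  {"translation":[0,-0.1,0],"twist":0,"hand":0},
  {"translation":[0,-0.1,0],"twist":0,"hand":0},
  {"translation":[0,-0.1,0],"twist":0,"hand":0},
  {"translation":[0,-0.1,0],"twist":0,"hand":0},
])

```text
time: 19.7
tool_pos: [0.567, -0.0393, 0.1816]
tool_rot: [0.001, 0.998, 0.064, -0.0]
contact_force: [-5.7, -0.6, 8.4]
gripper_width: -0.0
grasp_force: 4.0
```

apply_moves([
  {"translation":[0,-0.07,0],"twist":0,"hand":0},
  {"translation":[0,-0.03,0],"twist":0,"hand":0},
  {"translation":[0,0,0],"twist":0,"hand":0},
])

```text
time: 20.0
tool_pos: [0.5654, -0.0288, 0.1807]
tool_rot: [0.0, 0.998, 0.064, -0.001]
contact_force: [-4.8, 0.5, 6.7]
gripper_width: -0.004
grasp_force: 3.6
```

```bash
python3 -c "
from h import *
print(tip());drumx()"
```

```text
{'t': 20.0, 'rx': np.float64(-37.0), 'ry': np.float64(0.7), 'tipz': np.float64(158.65), 'yaw': np.float64(0.129), 'F': array([-4.8 ,  0.49,  6.73]), 'w': -0.004, 'FX': np.float64(1.1)}
top drum x mm -34.2 iou 0.253
scene drum x mm -48.7 iou 0.942
```

apply_moves([
  {"translation":[0.01,0,-0.07],"twist":0,"hand":0},
  {"translation":[0,0.13,0],"twist":0,"hand":0},
  {"translation":[0,0.13,0],"twist":0,"hand":0},
  {"translation":[0,0,0.04],"twist":0,"hand":0},
  {"translation":[-0.01,0,0.03],"twist":0,"hand":0},
  {"translation":[-0.005,0,0.01],"twist":0,"hand":0},
  {"translation":[0,-0.03,0.01],"twist":0,"hand":0},
  {"translation":[0,-0.07,0],"twist":0,"hand":0},
])

```text
time: 21.0
tool_pos: [0.569, -0.0463, 0.1817]
tool_rot: [0.001, 0.998, 0.064, 0.002]
contact_force: [-4.6, -1.2, 16.2]
gripper_width: 0.001
grasp_force: 8.1
```

apply_moves([
  {"translation":[-0.005,-0.08,0.005],"twist":0,"hand":0},
  {"translation":[0,-0.08,0],"twist":0,"hand":0},
  {"translation":[0,-0.08,0],"twist":0,"hand":0},
  {"translation":[0,-0.08,0],"twist":0,"hand":0},
  {"translation":[0,-0.05,0],"twist":0,"hand":0},
  {"translation":[0,-0.03,0],"twist":0,"hand":0},
  {"translation":[0,0,0],"twist":0,"hand":0},
])

```text
time: 21.7
tool_pos: [0.563, -0.005, 0.1801]
tool_rot: [0.0, 0.998, 0.065, 0.002]
contact_force: [-2.8, 0.3, 12.0]
gripper_width: 0.003
grasp_force: 6.0
```

```bash
python3 -c "
from h import *
print(tip());drumx()"
```

```text
{'t': 21.7, 'rx': np.float64(-13.0), 'ry': np.float64(-0.1), 'tipz': np.float64(158.07), 'yaw': np.float64(0.129), 'F': array([-2.76,  0.28, 11.95]), 'w': 0.003, 'FX': np.float64(0.63)}
top drum x mm -25.7 iou 0.295
scene drum x mm -22.0 iou 0.941
```

apply_moves([
  {"translation":[0.01,0,-0.04],"twist":0,"hand":0},
  {"translation":[0,0,-0.05],"twist":0,"hand":0},
  {"translation":[0,0.18,0],"twist":0,"hand":0},
  {"translation":[0,0,0.05],"twist":0,"hand":0},
  {"translation":[-0.01,0,0.025],"twist":0,"hand":0},
  {"translation":[0,-0.04,0],"twist":0,"hand":0},
  {"translation":[0,-0.08,0],"twist":0,"hand":0},
  {"translation":[0,-0.08,0],"twist":0,"hand":0},
])

```text
time: 22.7
tool_pos: [0.5623, -0.0032, 0.1807]
tool_rot: [0.0, 0.998, 0.064, 0.001]
contact_force: [-1.4, 0.3, 9.6]
gripper_width: -0.001
grasp_force: 4.8
```

apply_moves([
  {"translation":[0,-0.03,0],"twist":0,"hand":0},
  {"translation":[0.01,0,-0.04],"twist":0,"hand":0},
  {"translation":[0,0,-0.05],"twist":0,"hand":0},
  {"translation":[0,0.13,0],"twist":0,"hand":0},
  {"translation":[0,0.13,0],"twist":0,"hand":0},
  {"translation":[0,0,0],"twist":0,"hand":0},
])

```text
time: 23.3
tool_pos: [0.5653, -0.028, 0.1868]
tool_rot: [0.0, 0.998, 0.063, -0.0]
contact_force: [-0.3, 0.8, 0.5]
gripper_width: -0.001
grasp_force: 0.0
```

```bash
python3 -c "
from h import *
print(tip());drumx()"
```

```text
{'t': 23.3, 'rx': np.float64(-36.1), 'ry': np.float64(0.7), 'tipz': np.float64(164.85), 'yaw': np.float64(0.126), 'F': array([-0.33,  0.82,  0.47]), 'w': -0.001, 'FX': np.float64(0.85)}
top none
scene drum x mm -9.2 iou 0.912
```

apply_moves([
  {"translation":[0.005,-0.05,0.04],"twist":0,"hand":0},
  {"translation":[-0.005,0,0.03],"twist":0,"hand":0},
  {"translation":[-0.01,0,0.03],"twist":0,"hand":0},
  {"translation":[0,-0.03,0.01],"twist":0,"hand":0},
  {"translation":[-0.005,-0.04,0.01],"twist":0,"hand":0},
  {"translation":[0,-0.05,0.01],"twist":0,"hand":0},
  {"translation":[0,-0.05,0.01],"twist":0,"hand":0},
])

```text
time: 24.2
tool_pos: [0.5628, -0.0043, 0.1775]
tool_rot: [0.001, 0.998, 0.065, 0.002]
contact_force: [-3.7, -1.1, 14.6]
gripper_width: 0.001
grasp_force: 7.1
```

```bash
python3 -c "
from h import *
print(tip());drumx()"
```

```text
{'t': 24.2, 'rx': np.float64(-12.4), 'ry': np.float64(-0.0), 'tipz': np.float64(155.54), 'yaw': np.float64(0.129), 'F': array([-3.72, -1.15, 14.56]), 'w': 0.001, 'FX': np.float64(-0.66)}
top drum x mm -6.2 iou 0.383
scene drum x mm -7.9 iou 0.904
```

apply_moves([
  {"translation":[0,-0.05,0.01],"twist":0,"hand":0},
  {"translation":[0,-0.05,0.005],"twist":0,"hand":0},
  {"translation":[0,-0.05,0],"twist":0,"hand":0},
  {"translation":[0,-0.05,0],"twist":0,"hand":0},
  {"translation":[0,-0.05,0],"twist":0,"hand":0},
  {"translation":[0,-0.05,0],"twist":0,"hand":0},
  {"translation":[0,0,0],"twist":0,"hand":0},
])

```text
time: 25.1
tool_pos: [0.5585, 0.0261, 0.1759]
tool_rot: [0.0, 0.998, 0.065, 0.002]
contact_force: [-4.1, 0.9, 14.8]
gripper_width: -0.001
grasp_force: 7.2
```

```bash
python3 -c "
from h import *
print(tip());drumx()"
```

```text
{'t': 25.1, 'rx': np.float64(18.4), 'ry': np.float64(0.4), 'tipz': np.float64(153.94), 'yaw': np.float64(0.13), 'F': array([-4.12,  0.95, 14.77]), 'w': -0.001, 'FX': np.float64(1.47)}
top drum x mm 7.8 iou 0.261
scene drum x mm 6.0 iou 0.922
```

apply_moves([
  {"translation":[0,-0.04,0.01],"twist":0,"hand":0},
  {"translation":[0,-0.04,0.01],"twist":0,"hand":0},
  {"translation":[0,-0.04,0.005],"twist":0,"hand":0},
  {"translation":[0,-0.04,0.005],"twist":0,"hand":0},
])

```text
time: 25.7
tool_pos: [0.5569, 0.042, 0.1739]
tool_rot: [-0.0, 0.998, 0.065, 0.002]
contact_force: [-5.5, 1.5, 16.5]
gripper_width: 0.002
grasp_force: 8.5
```

```bash
python3 -c "
from h import *
print(tip());drumx()"
```

```text
{'t': 25.7, 'rx': np.float64(34.4), 'ry': np.float64(-0.1), 'tipz': np.float64(151.91), 'yaw': np.float64(0.13), 'F': array([-5.48,  1.46, 16.47]), 'w': 0.002, 'FX': np.float64(2.15)}
top drum x mm 14.5 iou 0.273
scene drum x mm 12.6 iou 0.937
```

apply_moves([
  {"translation":[-0.01,-0.04,0.005],"twist":0,"hand":0},
  {"translation":[0,-0.03,0.005],"twist":0,"hand":0},
  {"translation":[0,0,0],"twist":0,"hand":0},
])

```text
time: 26.2
tool_pos: [0.555, 0.0494, 0.1722]
tool_rot: [-0.001, 0.998, 0.065, 0.003]
contact_force: [-3.2, 2.7, 14.7]
gripper_width: 0.0
grasp_force: 7.4
```

```bash
python3 -c "
from h import *
print(tip());drumx()"
```

```text
{'t': 26.2, 'rx': np.float64(42.0), 'ry': np.float64(0.8), 'tipz': np.float64(150.24), 'yaw': np.float64(0.13), 'F': array([-3.2 ,  2.72, 14.7 ]), 'w': 0.0, 'FX': np.float64(3.11)}
top drum x mm 19.0 iou 0.317
scene drum x mm 14.7 iou 0.915
```

apply_moves([
  {"translation":[0,0,0.01],"twist":0,"hand":0},
  {"translation":[0,0,0.005],"twist":0,"hand":0},
  {"translation":[0,0,0],"twist":0,"hand":0},
])

```text
time: 26.7
tool_pos: [0.5552, 0.0493, 0.172]
tool_rot: [-0.001, 0.998, 0.065, 0.003]
contact_force: [-6.2, 3.1, 19.0]
gripper_width: 0.002
grasp_force: 10.0
```

```bash
python3 -c "
from h import *
print(tip())"
```

```text
{'t': 26.7, 'rx': np.float64(41.9), 'ry': np.float64(0.6), 'tipz': np.float64(150.02), 'yaw': np.float64(0.13), 'F': array([-6.17,  3.12, 19.01]), 'w': 0.002, 'FX': np.float64(3.89)}
```

apply_moves([
  {"translation":[0.01,0,-0.03],"twist":0,"hand":0},
  {"translation":[0.01,0,-0.03],"twist":0,"hand":0},
  {"translation":[0,0,-0.03],"twist":0,"hand":0},
  {"translation":[0,0,-0.04],"twist":0,"hand":0},
  {"translation":[0,0,-0.1],"twist":0,"hand":0},
  {"translation":[0,0,0],"twist":0,"hand":0},
])

```text
time: 27.3
tool_pos: [0.5561, 0.0484, 0.1909]
tool_rot: [0.0, 0.998, 0.064, 0.001]
contact_force: [1.1, -0.6, 0.3]
gripper_width: 0.003
grasp_force: 0.0
```

```bash
python3 -c "
from h import *
print(tip());drumx();drumx()"
```

```text
{'t': 27.3, 'rx': np.float64(40.8), 'ry': np.float64(-0.1), 'tipz': np.float64(168.91), 'yaw': np.float64(0.129), 'F': array([ 1.14, -0.59,  0.3 ]), 'w': 0.003, 'FX': np.float64(-0.74)}
top drum x mm 19.3 iou 0.302
scene drum x mm 28.1 iou 0.905
top drum x mm 19.5 iou 0.268
scene drum x mm 24.8 iou 0.947
```

apply_moves([
  {"translation":[0,0.12,0],"twist":0,"hand":0},
  {"translation":[0,0.12,0],"twist":0,"hand":0},
  {"translation":[0,0.12,0],"twist":0,"hand":0},
  {"translation":[0,0,0],"twist":0,"hand":0},
])

```text
time: 28.1
tool_pos: [0.5602, 0.0107, 0.1895]
tool_rot: [0.0, 0.998, 0.063, 0.0]
contact_force: [-0.1, -0.4, 0.1]
gripper_width: 0.001
grasp_force: 0.0
```

```bash
python3 -c "
from h import *
print(tip());drumx()
a=grab_frame('scene');b=grab_frame('top');cv2.imwrite('pics/s4.png',np.hstack([cv2.resize(a[130:230,225:335],(400,364),interpolation=2),cv2.resize(b[130:220,175:275],(400,364),interpolation=2)])[:,:,::-1])"
```

```text
{'t': 28.1, 'rx': np.float64(2.9), 'ry': np.float64(0.8), 'tipz': np.float64(167.55), 'yaw': np.float64(0.126), 'F': array([-0.12, -0.4 ,  0.06]), 'w': 0.001, 'FX': np.float64(-0.38)}
top drum x mm 20.4 iou 0.415
scene drum x mm 28.1 iou 0.867
```

View pics/s4.png

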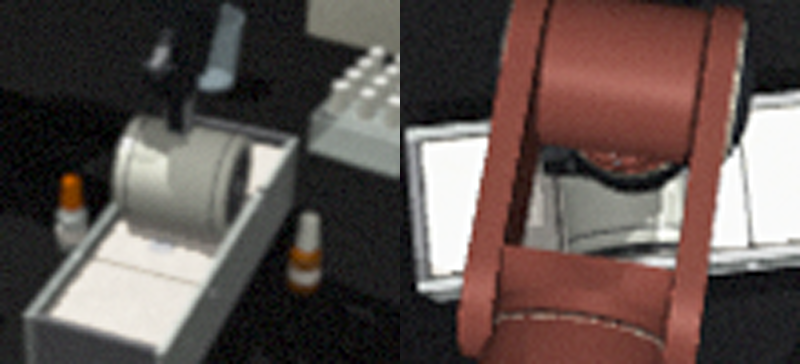

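The scene view shows the drum resting at about 20–28 mm with both bottles in place. I'll check where stopper 0 should appear and whether the drum is still.

Run:
```python
from h import *
for x in(-.07,-.03,.02):
    p=proj("scene",O+x*X+[0,0,.07]);print(x,p,((p-[225,130])*400/110).round())
f=grab_frame("scene");u,v=proj("scene",O-.03*X+[0,0,.07]).round().astype(int)
print(f[v-4:v+5,u-5:u+6].mean(2).astype(int))
drumx()
```

```text
-0.07 [264.1303058  204.55799623] [142. 271.]
-0.03 [268.82097674 197.79631177] [159. 247.]
0.02 [274.35255275 189.82244791] [179. 218.]
[[137 130 130 129 125 125 124 119 104 106  98]
 [176 162 152 145 123 118 122 126 122 124 124]
 [223 220 206 183 149 140 141 136 125 128 129]
 [232 226 215 204 198 195 196 179 154 152 160]
 [232 228 216 211 212 212 215 211 199 214 220]
 [234 228 225 222 221 221 220 223 217 228 230]
 [233 231 230 228 228 227 230 229 229 229 231]
 [232 229 232 228 230 231 233 233 231 230 232]
 [233 230 229 229 229 229 230 233 232 231 230]]
top drum x mm 20.3 iou 0.428
scene drum x mm 27.3 iou 0.869
```

apply_moves([
  {"translation":[0.01,-0.08,0.05],"twist":0,"hand":0},
  {"translation":[-0.01,0,0.03],"twist":0,"hand":0},
  {"translation":[0,0,0.03],"twist":0,"hand":0},
  {"translation":[-0.01,0,0.03],"twist":0,"hand":0},
  {"translation":[-0.01,0,0.03],"twist":0,"hand":0},
  {"translation":[0,0,0],"twist":0,"hand":0},
])

```text
time: 29.25
tool_pos: [0.5592, 0.0202, 0.1758]
tool_rot: [0.0, 0.998, 0.064, 0.003]
contact_force: [1.8, 0.8, 9.1]
gripper_width: -0.002
grasp_force: 4.5
```

```bash
python3 -c "
from h import *
print(tip());drumx()"
```

```text
{'t': 29.25, 'rx': np.float64(12.5), 'ry': np.float64(0.3), 'tipz': np.float64(153.79), 'yaw': np.float64(0.129), 'F': array([1.85, 0.76, 9.14]), 'w': -0.002, 'FX': np.float64(0.52)}
top drum x mm 22.0 iou 0.342
scene drum x mm 14.3 iou 0.871
```

apply_moves([
  {"translation":[0,0,0.02],"twist":0,"hand":0},
  {"translation":[0,0,0.01],"twist":0,"hand":0},
  {"translation":[0,0,0],"twist":0,"hand":0},
])

```text
time: 29.75
tool_pos: [0.5596, 0.0199, 0.1754]
tool_rot: [0.001, 0.998, 0.064, 0.004]
contact_force: [-3.7, -0.7, 19.9]
gripper_width: -0.001
grasp_force: 9.9
```

```bash
python3 -c "
from h import *
print(tip());drumx()"
```

```text
{'t': 29.75, 'rx': np.float64(12.1), 'ry': np.float64(0.0), 'tipz': np.float64(153.42), 'yaw': np.float64(0.129), 'F': array([-3.72, -0.75, 19.87]), 'w': -0.001, 'FX': np.float64(-0.26)}
top drum x mm 20.5 iou 0.332
scene drum x mm 14.3 iou 0.874
```

apply_moves([
  {"translation":[0,-0.03,-0.01],"twist":0,"hand":0},
  {"translation":[0,-0.04,0],"twist":0,"hand":0},
  {"translation":[0,-0.04,0],"twist":0,"hand":0},
  {"translation":[0,-0.04,0],"twist":0,"hand":0},
  {"translation":[0,0,0],"twist":0,"hand":0},
])

```text
time: 30.45
tool_pos: [0.5572, 0.0354, 0.175]
tool_rot: [0.0, 0.998, 0.065, 0.003]
contact_force: [-2.3, -0.1, 14.8]
gripper_width: 0.001
grasp_force: 7.5
```

```bash
python3 -c "
from h import *
print(tip());drumx()"
```

```text
{'t': 30.45, 'rx': np.float64(27.8), 'ry': np.float64(0.4), 'tipz': np.float64(153.05), 'yaw': np.float64(0.129), 'F': array([-2.3 , -0.11, 14.75]), 'w': 0.001, 'FX': np.float64(0.19)}
top drum x mm 39.1 iou 0.282
scene drum x mm 21.8 iou 0.912
```

apply_moves([
  {"translation":[0,-0.04,-0.01],"twist":0,"hand":0},
  {"translation":[0,-0.05,-0.01],"twist":0,"hand":0},
  {"translation":[0,-0.05,-0.01],"twist":0,"hand":0},
  {"translation":[0,-0.05,-0.01],"twist":0,"hand":0},
  {"translation":[0,-0.05,0],"twist":0,"hand":0},
  {"translation":[0,-0.04,0],"twist":0,"hand":0},
  {"translation":[0,0,0],"twist":0,"hand":0},
])

```text
time: 31.35
tool_pos: [0.5525, 0.0634, 0.1758]
tool_rot: [-0.0, 0.998, 0.065, 0.002]
contact_force: [3.3, 1.4, 4.9]
gripper_width: -0.001
grasp_force: 2.6
```

```bash
python3 -c "
from h import *
print(tip());drumx()"
```

```text
{'t': 31.35, 'rx': np.float64(56.2), 'ry': np.float64(1.4), 'tipz': np.float64(153.79), 'yaw': np.float64(0.129), 'F': array([3.26, 1.45, 4.91]), 'w': -0.001, 'FX': np.float64(1.02)}
top drum x mm 39.5 iou 0.24
scene drum x mm 41.4 iou 0.914
```

apply_moves([
  {"translation":[0.01,0,-0.02],"twist":0,"hand":0},
  {"translation":[0.01,0,-0.02],"twist":0,"hand":0},
  {"translation":[0,0,-0.02],"twist":0,"hand":0},
  {"translation":[0,0,-0.03],"twist":0,"hand":0},
  {"translation":[0,0,-0.06],"twist":0,"hand":0},
  {"translation":[0,0.14,0],"twist":0,"hand":0},
  {"translation":[0,0.14,0],"twist":0,"hand":0},
  {"translation":[0,0,0],"twist":0,"hand":0},
])

```text
time: 32.35
tool_pos: [0.5569, 0.0334, 0.1891]
tool_rot: [0.0, 0.998, 0.063, -0.0]
contact_force: [-0.7, -0.0, 1.1]
gripper_width: 0.001
grasp_force: 0.0
```

```bash
python3 -c "
from h import *
print(tip());drumx();drumx()"
```

```text
{'t': 32.35, 'rx': np.float64(25.8), 'ry': np.float64(1.1), 'tipz': np.float64(167.15), 'yaw': np.float64(0.126), 'F': array([-0.71, -0.  ,  1.1 ]), 'w': 0.001, 'FX': np.float64(0.09)}
top drum x mm 41.5 iou 0.374
scene drum x mm 48.0 iou 0.953
top drum x mm 41.1 iou 0.381
scene drum x mm 48.0 iou 0.932
```

apply_moves([
  {"translation":[0.01,-0.05,0.05],"twist":0,"hand":0},
  {"translation":[-0.01,0,0.03],"twist":0,"hand":0},
  {"translation":[-0.01,0,0.02],"twist":0,"hand":0},
  {"translation":[0,-0.03,0.01],"twist":0,"hand":0},
  {"translation":[0,-0.04,0],"twist":0,"hand":0},
  {"translation":[0,-0.05,0],"twist":0,"hand":0},
  {"translation":[0,-0.05,0],"twist":0,"hand":0},
  {"translation":[0,0,0],"twist":0,"hand":0},
])

```text
time: 33.55
tool_pos: [0.5533, 0.0578, 0.1788]
tool_rot: [-0.0, 0.998, 0.065, 0.0]
contact_force: [3.4, 0.3, 4.3]
gripper_width: 0.003
grasp_force: 1.7
```

```bash
python3 -c "
from h import *
print(tip());drumx()"
```

```text
{'t': 33.55, 'rx': np.float64(50.5), 'ry': np.float64(1.5), 'tipz': np.float64(156.83), 'yaw': np.float64(0.13), 'F': array([3.36, 0.33, 4.29]), 'w': 0.003, 'FX': np.float64(-0.1)}
top drum x mm 49.3 iou 0.249
scene drum x mm 48.5 iou 0.91
```

apply_moves([
  {"translation":[0.01,-0.04,0],"twist":0,"hand":0},
  {"translation":[0,-0.05,0],"twist":0,"hand":0},
  {"translation":[0,-0.05,0],"twist":0,"hand":0},
  {"translation":[0,-0.05,0],"twist":0,"hand":0},
  {"translation":[0,-0.05,0],"twist":0,"hand":0},
  {"translation":[0,-0.04,0],"twist":0,"hand":0},
  {"translation":[0,-0.02,0],"twist":0,"hand":0},
  {"translation":[0,0,0],"twist":0,"hand":0},
])

```text
time: 34.55
tool_pos: [0.55, 0.0873, 0.1783]
tool_rot: [-0.0, 0.998, 0.065, -0.0]
contact_force: [-2.1, 0.1, 2.1]
gripper_width: -0.0
grasp_force: 1.1
```

```bash
python3 -c "
from h import *
print(tip());drumx()"
```

```text
{'t': 34.55, 'rx': np.float64(80.2), 'ry': np.float64(0.9), 'tipz': np.float64(156.28), 'yaw': np.float64(0.129), 'F': array([-2.09,  0.14,  2.1 ]), 'w': -0.0, 'FX': np.float64(0.41)}
top drum x mm 61.8 iou 0.284
scene drum x mm 64.5 iou 0.947
```

apply_moves([
  {"translation":[0,0,-0.01],"twist":0,"hand":0},
  {"translation":[0,0,-0.01],"twist":0,"hand":0},
  {"translation":[0,0,-0.02],"twist":0,"hand":0},
  {"translation":[0,0,-0.06],"twist":0,"hand":0},
  {"translation":[0,0,-0.3],"twist":0,"hand":0},
  {"translation":[0,0.4,-0.1],"twist":0,"hand":0},
  {"translation":[0,0.4,0],"twist":0,"hand":0},
  {"translation":[0,0.4,0],"twist":0,"hand":0},
])

```text
time: 35.55
tool_pos: [0.5664, -0.0332, 0.23]
tool_rot: [0.0, 0.998, 0.065, 0.001]
contact_force: [0.2, 0.2, -0.1]
gripper_width: 0.001
grasp_force: 0.0
```

apply_moves([
  {"translation":[0,0.4,0],"twist":0,"hand":0},
  {"translation":[0,0.4,0],"twist":0,"hand":0},
  {"translation":[0,0.4,0],"twist":0,"hand":0},
  {"translation":[0,0,0],"twist":0,"hand":0},
])

```text
time: 35.95
tool_pos: [0.5814, -0.1554, 0.2289]
tool_rot: [0.001, 0.998, 0.062, 0.0]
contact_force: [-0.2, 0.8, -0.2]
gripper_width: 0.0
grasp_force: 0.0
```

```bash
python3 -c "
from h import *
print(tip());drumx();drumx()
a=grab_frame('scene');b=grab_frame('top');cv2.imwrite('pics/s5.png',np.hstack([cv2.resize(a[130:230,225:335],(400,364),interpolation=2),cv2.resize(b[130:220,165:265],(400,364),interpolation=2)])[:,:,::-1])"
```

```text
{'t': 35.95, 'rx': np.float64(-164.5), 'ry': np.float64(1.1), 'tipz': np.float64(206.93), 'yaw': np.float64(0.124), 'F': array([-0.23,  0.75, -0.17]), 'w': 0.0, 'FX': np.float64(0.78)}
top drum x mm 63.3 iou 0.964
scene drum x mm 70.6 iou 0.95
top drum x mm 63.3 iou 0.952
scene drum x mm 66.8 iou 0.928
```

View pics/s5.png

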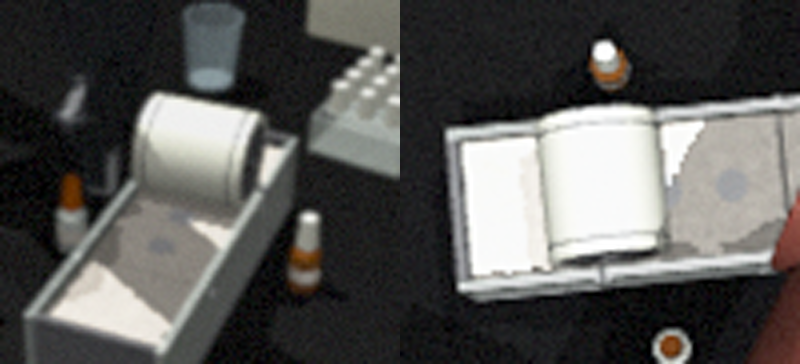

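Both stoppers show as flush bluish discs, and the unobstructed top view puts the drum at 63 mm against a mark at about 73 mm. One last gentle stroke of about 19 mm at the fingertips should do it.

apply_moves([
  {"translation":[0,-0.37,0],"twist":0,"hand":0},
  {"translation":[0,-0.37,0],"twist":0,"hand":0},
  {"translation":[0,-0.37,0],"twist":0,"hand":0},
  {"translation":[0,-0.37,0],"twist":0,"hand":0},
  {"translation":[0,-0.37,0],"twist":0,"hand":0},
  {"translation":[0,-0.33,0],"twist":0.04,"hand":0},
  {"translation":[0,0,0.2],"twist":0,"hand":0},
  {"translation":[0,0,0.2],"twist":0,"hand":0},
])

```text
time: 37.25
tool_pos: [0.5534, 0.0667, 0.1892]
tool_rot: [0.0, 0.998, 0.064, 0.001]
contact_force: [0.0, 0.6, -0.4]
gripper_width: -0.003
grasp_force: 0.0
```

```bash
python3 -c "
from h import *
print(tip())"
```

```text
{'t': 37.25, 'rx': np.float64(59.3), 'ry': np.float64(0.2), 'tipz': np.float64(167.17), 'yaw': np.float64(0.128), 'F': array([ 0.04,  0.64, -0.41]), 'w': -0.003, 'FX': np.float64(0.63)}
```

apply_moves([
  {"translation":[0,0.05,0.03],"twist":0,"hand":0},
  {"translation":[0,0,0.03],"twist":0,"hand":0},
  {"translation":[0,0,0.02],"twist":0,"hand":0},
  {"translation":[0,0,0.01],"twist":0,"hand":0},
  {"translation":[0,0,0],"twist":0,"hand":0},
])

```text
time: 37.75
tool_pos: [0.5542, 0.0599, 0.1805]
tool_rot: [0.0, 0.998, 0.062, 0.001]
contact_force: [-1.4, 0.2, 1.8]
gripper_width: -0.001
grasp_force: 0.8
```

```bash
python3 -c "
from h import *
print(tip())"
```

```text
{'t': 37.75, 'rx': np.float64(52.5), 'ry': np.float64(0.3), 'tipz': np.float64(158.53), 'yaw': np.float64(0.124), 'F': array([-1.44,  0.23,  1.84]), 'w': -0.001, 'FX': np.float64(0.42)}
```

apply_moves([
  {"translation":[0,-0.02,0.005],"twist":0,"hand":0},
  {"translation":[0,-0.04,0],"twist":0,"hand":0},
  {"translation":[0,-0.05,0],"twist":0,"hand":0},
  {"translation":[0,-0.05,0],"twist":0,"hand":0},
  {"translation":[0,-0.03,0],"twist":0,"hand":0},
  {"translation":[0,0,0],"twist":0,"hand":0},
  {"translation":[0,0,0],"twist":0,"hand":0},
])

```text
time: 38.45
tool_pos: [0.5513, 0.0792, 0.179]
tool_rot: [0.0, 0.998, 0.063, -0.0]
contact_force: [-1.8, -0.9, 1.8]
gripper_width: 0.002
grasp_force: 1.0
```

```bash
python3 -c "
from h import *
print(tip());drumx()"
```

```text
{'t': 38.45, 'rx': np.float64(72.0), 'ry': np.float64(0.7), 'tipz': np.float64(156.98), 'yaw': np.float64(0.125), 'F': array([-1.8 , -0.89,  1.82]), 'w': 0.002, 'FX': np.float64(-0.65)}
top drum x mm 72.5 iou 0.208
scene drum x mm 72.4 iou 0.891
```

Releasing slowly, then moving clear for a look.

apply_moves([
  {"translation":[0,0,-0.01],"twist":0,"hand":0},
  {"translation":[0,0,-0.01],"twist":0,"hand":0},
  {"translation":[0,0,-0.02],"twist":0,"hand":0},
  {"translation":[0,0,-0.06],"twist":0,"hand":0},
  {"translation":[0,0,-0.3],"twist":0,"hand":0},
  {"translation":[0,0.4,-0.1],"twist":0,"hand":0},
  {"translation":[0,0.4,0],"twist":0,"hand":0},
  {"translation":[0,0.4,0],"twist":0,"hand":0},
])

```text
time: 39.45
tool_pos: [0.5669, -0.0411, 0.2304]
tool_rot: [0.0, 0.998, 0.063, 0.001]
contact_force: [0.2, 0.3, 0.6]
gripper_width: -0.003
grasp_force: 0.0
```

apply_moves([
  {"translation":[0,0.4,0],"twist":0,"hand":0},
  {"translation":[0,0.4,0],"twist":0,"hand":0},
  {"translation":[0,0.4,0],"twist":0,"hand":0},
  {"translation":[0,0,0],"twist":0,"hand":0},
])

```text
time: 39.85
tool_pos: [0.5814, -0.1633, 0.2293]
tool_rot: [0.001, 0.998, 0.06, 0.0]
contact_force: [0.6, 0.6, -0.1]
gripper_width: -0.002
grasp_force: 0.0
```

```bash
python3 -c "
from h import *
print(tip());drumx();drumx()
b=grab_frame('top');cv2.imwrite('pics/s6.png',cv2.resize(b[135:220,165:265],(700,595),interpolation=2)[:,:,::-1])"
```

```text
{'t': 39.85, 'rx': np.float64(-172.4), 'ry': np.float64(2.1), 'tipz': np.float64(207.31), 'yaw': np.float64(0.12), 'F': array([ 0.61,  0.6 , -0.11]), 'w': -0.002, 'FX': np.float64(0.52)}
top drum x mm 72.5 iou 0.945
scene drum x mm 81.3 iou 0.944
top drum x mm 73.8 iou 0.941
scene drum x mm 77.6 iou 0.94
```

View pics/s6.png

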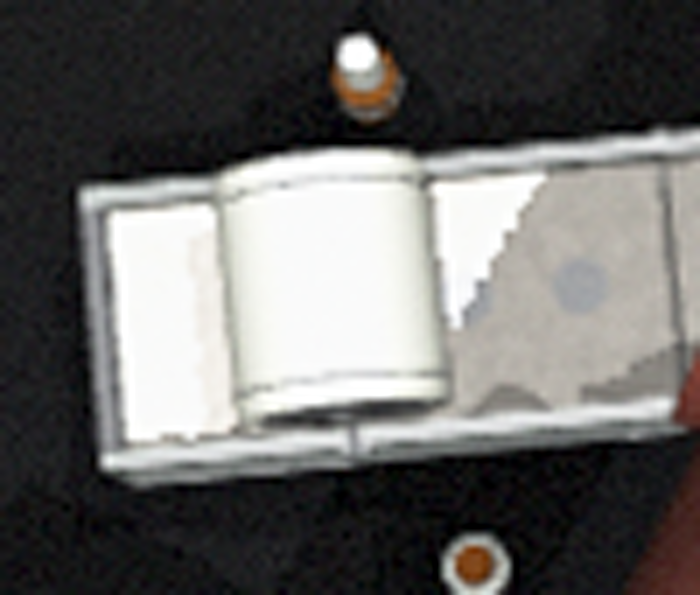

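```bash
python3 -c "
from h import *
for p in((325,178),(475,205)):
    g=ray('scene',(215+(p[0]+.5)/6-.5,150+(p[1]+.5)/6-.5),.07);print((g-O)@X,(g-O)@Y)
for p in((150,275),(100,262),(195,288)):
    g=ray('scene',(225+(p[0]+.5)*.275-.5,130+(p[1]+.5)*.275-.5),.07);print('hinge',(g-O)@X,(g-O)@Y)
drumx();drumx();print(state()['time'])"
```

```text
0.0735126846793683 0.041343665576153675
0.08105318211544217 -0.04761657253359897
hinge -0.07123303662648012 -0.006462533183486726
hinge -0.07104905045632345 0.04079733578871078
hinge -0.0731124329326701 -0.04854252831945817
top drum x mm 72.3 iou 0.928
scene drum x mm 77.5 iou 0.949
top drum x mm 73.8 iou 0.942
scene drum x mm 80.3 iou 0.929
40.7
```

```bash
python3 -c "
from plant import *
print(job_done())"
```

```text
the job is handed in; nothing more can be done
None
```

The job is handed in: both stoppers look flush in the images, and the drum lies still and untouched about 2 mm or less from the mark line (tolerance 7 mm); the readings showed at most about 20 N of press, and the bottles beside the rack look undisturbed.

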